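# Turn the lazy Susan to the spice jar

### The job

Turn the lazy Susan, either way round, until the spice jar stands squarely in line with the brass pointer on its foot. Do it by gently pushing the wooden arms that stick out past the disc with a fingertip; touch, topple or lift nothing that stands on the disc, do not push on the disc itself, and leave the mug and pepper mill beside it where they are.

Things in the scene. Friction and masses are not known exactly. Their poses are not given: they have to be found in the camera images.
- foot: fixed dark wooden foot: disc 210 mm wide, 12 mm high; origin on the turning axis at counter height. A flat tongue 40 mm wide, 10 mm high runs along its own -x to 205 mm from the axis; on it a brass arrowhead (152 to 195 mm from the axis, up to 15 mm above the counter) points at the axis. So the pointer lies in the foot's -x direction, roughly towards the robot
- turner (a joint): angle of the turning part (disc and arms together): 0 at the start in whatever direction it then stands, positive anticlockwise from above; almost two full turns each way. It stays where it is left: friction 0.25 N m, about 1.5 N of push at 170 mm from the axis
- disc: round wooden disc of 270 mm diameter with a low rim; its upper face is 30 mm and its rim top 38 mm above the counter; origin on the axis, 20 mm above the counter; its own x and y axes point midway between the arms, into the cells. It turns with the arms
- spokes: cross of four pale wooden arms on the disc, turning with it; origin on the axis at counter height. The arms lie along its own +x, +y, -x, -y, are 12 mm wide, end 200 mm from the axis (20 mm thick round ends at 190 mm), at heights 31 to 57 mm; past the disc (135 mm from the axis) both sides are free. Hub 48 mm wide, 66 mm high. Each cell between arms holds one thing
- spice_jar: dark brown jar with a pale band and a cork-coloured lid, 57 mm diameter, 89 mm tall, loose on the disc about 80 mm from the axis, in a cell about a quarter turn to one side or the other of the pointer; origin at the centre of its underside
- pinch_bowl: little wooden salt bowl, 68 mm diameter, 29 mm tall, loose on the disc; origin at the centre of its underside
- beaker: white fluted beaker, 79 mm diameter, 70 mm tall, loose on the disc; origin at the centre of its underside
- timer: white round kitchen timer, 65 mm diameter, 58 mm tall, loose on the disc; origin at the centre of its underside
- mug: white mug beside the lazy Susan, 78 mm diameter, 97 mm tall, 110 mm with its handle; bystander, origin at underside
- mill: pepper mill beside the lazy Susan, 52 mm diameter, 172 mm tall; bystander, origin at underside

How it is judged:
By the outcome, as a careful person would: the job done as asked, in the order asked, and still so for the second after the job is handed in, with the robot touching nothing.
It also fails if it takes over 64 s, if anything falls off the work surface, if the arm or the gripper's body presses on something with over 40 N, if the wrist force passes 120 N, or if a joint passes its speed limit or range.

### The arm

A 6-joint arm with a two-finger parallel gripper is mounted at the origin on a cart in front of the work surface, level with it; the furniture and walls round the work are solid. World frame = base frame: x ahead of the robot, y to its left, z up, the work surface at z = 0. Lengths are in m, angles in rad, forces in N, time in s.
With the tool pointing down it reaches from about 0.35 to 0.775 m from the base axis. Payload 5.5 kg.
Tool frame: the origin (TCP) lies at the very end of the fingers, on their centre line; the grasp point (between the pads) lies 19 mm behind it; z points along the fingers, y is the line along which they close (so a half turn about z gives the same grasp; the last joint's range is limited). The gripper opens to 85 mm and grips with 20 to 120 N. Pads are 22 mm wide; open, the fingers measure 114 mm over their backs; the gripper's body (76 mm by 85 mm) begins 54 mm behind the grasp point. The pads swing forward as they close: fully open they stand 13 mm farther back than shut.
Start: joints at [0.993, 0.313, 0.046, 1.304, 0, 1.431], TCP at [0.244, 0.521, 0.231] pointing down, gripper open.
Joint ranges: [-2.76, 2.76], [-0.86, 1.69], [-1.03, 1.26], [-2.2, 2.34], [-1.47, 1.5], [-3.14, 3.14]. Speed limits (rad/s): [2.57, 2.57, 3.14, 3.14, 3.14, 3.14].

### API

Orientations are given as a unit quaternion [w, x, y, z].
In Python, from workcell import env, cams, ticket, spotter gives the robot as it stands.
- The arm moves only by the tool jog_arm, never from a script. Its argument "increments" is a list that holds one entry, the list of rows, each a list of 7 numbers: the shift along the tool's x, y, z in units of 0.25 m (1.0 is 0.25 m), then the turn, a rotation vector about the tool's x, y, z in units of 180 degrees (1.0 is 180 degrees), then the closure in counts, from 0 (fully open) to 255 (shut). A call has 1 to 20 rows; each row shifts and turns the commanded pose from where the row before left it, along the tool's axes as they then stand; what a row does not reach is not made up. A row lasts 1/10 s, in which the tool goes at most 50 mm and 8.59 degrees, less where a joint would pass 70% of its speed; a pose out of reach is approached as far as the arm can. A call with a number of a shift or a turn outside -1 to 1 is refused whole. A call with a gripper value outside its range is refused whole. The fingers move at their own pace and stop on an object; "force" is the grip in N (left out, the last holds). Time passes only in rows, so rows that do not move let the fingers close. It gives the time, the measured TCP pose, the force, the opening and the grip force at its end, in the units of the state.
- env.get_state(): the state, without advancing time (a new reading comes with each control period).
- cams.read_camera(name): name is "scene" or "top" or "wrist"; returns a dict with "pixels" (420x560x3 uint8, red, green, blue), "fx", "fy", "cx", "cy" (pixels), "xyz" and "attitude" of the camera in the world; the wrist camera has in their place "mount" (4x4, takes a point from camera to tool coordinates, whose origin is the TCP and whose axes are the flange's). Camera axes: x right, y down, z forward; pixel columns grow to the right and rows downward; lengths in m; the calibration is good to about 2 mm. A picture is of the moment at which its call begins: read the wrist's pose just before it. There is no depth.
- ticket.hand_in(): hands the job in; it is judged then, once.
Trained networks look in the newest picture that a camera, given by its name, has taken for a name from the list of things; names that differ only in an ending like _2 or _b are one class to them, and where a whole thing is asked for, a point or a joint stands for the part that bears it (a point fixed in the world has none). Each returns a list of dicts, best first, with "conf" (0 to 1); they miss things now and then, are a little off and sometimes report something else, mostly with a low value. They report only what shows in the picture. A call takes as long as a camera call.
- spotter.find_in(target, camera): "uv" ([column, row] in pixels, amid what is visible of it).
- spotter.cut_out(target, camera): "region" (420x560 bool, what is visible of it) and "uv" ([column, row] in pixels, amid what is visible of it).
- spotter.landmark_of(target, camera): "uv" ([column, row] in pixels: a listed point, or the origin of a listed thing).
The state is a dict: "clock": time; "joint_pos": joint angles; "qvel": joint speeds; "tau": joint torques, N m; "tcp_pos": TCP position; "orientation": TCP orientation; "wrist_force": force on the tool from outside, world axes, zero at the start; "ft_torque": the same for the moment, N m; "finger_gap": finger opening in m; "grip_force": force on a finger pad.
Only numpy, scipy, OpenCV 4.12 (cv2) and the standard library are available. Lean on these libraries where they do the work, as an engineer would, in place of code of your own. Each camera call takes 0.05 s, during which the arm holds its last target. There are 200 camera calls.

## Working session

There is one attempt and no reset: what is moved stays moved. The work goes in short steps, Python scripts to look and compute and a tool call to move; the robot and the scene stay as the last step left them, time stands still between calls to the robot, and variables do not carry over. Pictures are saved under pics/ and viewed, at most 10 in all, crops included, and the job is handed in when it is done.

Besides the shell and the picture viewer there is one more tool, called after "Emit:" in YAML: its name, and indented under it one key for each argument. jog_arm: Moves the arm, as the interface text tells. Shifts and turns lie within -1 to 1; 1 stands for 0.25 m of shift or 180 degrees of turn. Its arguments: {"type":"object","properties":{"increments":{"type":"array"},"force":{"type":"number"}},"required":["increments"]}

```bash
ls; mkdir -p pics
cat > h.py <<'E'
import numpy as np, cv2
from workcell import env, cams, ticket, spotter
from scipy.spatial.transform import Rotation as R
def rot(a):
    a=np.array(a,float)
    return a if a.shape==(3,3) else R.from_quat(a[[1,2,3,0]]).as_matrix()
def onplane(c,uv,z):
    d=rot(c['attitude'])@np.array([(uv[0]-c['cx'])/c['fx'],(uv[1]-c['cy'])/c['fy'],1])
    p=np.array(c['xyz']); return p+d*(z-p[2])/d[2]
def proj(c,P):
    q=rot(c['attitude']).T@(np.array(P)-c['xyz']); return [c['cx']+c['fx']*q[0]/q[2],c['cy']+c['fy']*q[1]/q[2]]
E
python3 - <<'E'
from h import *
c=cams.read_camera('top'); print({k:v for k,v in c.items() if k!='pixels'})
cv2.imwrite('pics/top.png',c['pixels'][:,:,::-1])
for n in ['foot','disc','spokes','spice_jar','pinch_bowl','beaker','timer','mug','mill']:
    r=spotter.landmark_of(n,'top')[:1]
    for q in r: print(n,q['conf'],q['uv'],onplane(c,q['uv'],{'foot':0,'disc':.02,'spokes':0,'mug':0,'mill':0}.get(n,.03)).round(4))
s=env.get_state(); print(s['tcp_pos'],s['orientation'],s['clock'],s['finger_gap'])
E
```

```text
pics
{'fx': 449.7215142137848, 'fy': 449.7215142137848, 'cx': 279.128195946506, 'cy': 213.91481380081348, 'xyz': array([ 0.35010808, -0.05691038,  1.35664291]), 'attitude': array([ 0.06427096, -0.69513917,  0.71418314, -0.05092376])}
disc 0.84 [296.3, 221.0] [ 0.5474 -0.0854  0.02  ]
spokes 0.73 [298.4, 222.3] [ 0.5461 -0.0921  0.    ]
spice_jar 0.81 [316.9, 242.2] [ 0.4809 -0.144   0.03  ]
pinch_bowl 0.76 [314.9, 203.4] [ 0.5976 -0.1425  0.03  ]
beaker 0.95 [278.6, 205.5] [ 0.5944 -0.0336  0.03  ]
mug 0.56 [152.0, 243.7] [0.493 0.355 0.   ]
mill 0.72 [407.5, 230.9] [ 0.5106 -0.4204  0.    ]
[0.24380575 0.5207838  0.23128798] [1.87111395e-05 2.17172621e-01 9.76133214e-01 1.40115149e-05] 0.5 0.0853467829779815
```

View pics/top.png

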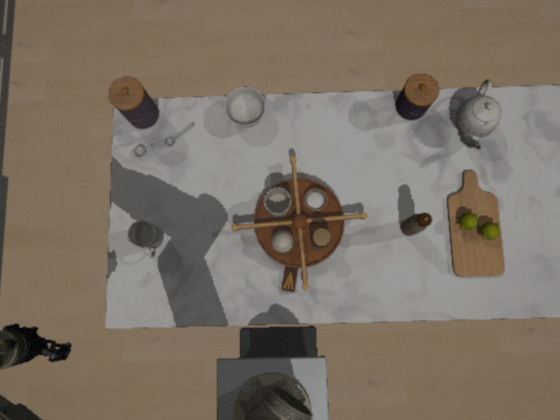

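Run:
```python
from h import *
c=cams.read_camera('top'); im=c['pixels'][:,:,::-1]
cv2.imwrite('pics/crop.png',cv2.resize(im[148:298,225:375],(600,600),interpolation=cv2.INTER_CUBIC))
s=cams.read_camera('scene'); cv2.imwrite('pics/scene.png',s['pixels'][:,:,::-1])
print({k:v for k,v in s.items() if k!='pixels'})
for n in ['foot','disc','spokes','spice_jar']:
  for q in spotter.landmark_of(n,'scene')[:1]: print(n,q['conf'],q['uv'],onplane(s,q['uv'],{'foot':0,'disc':.02,'spokes':0}.get(n,.03)).round(4))
r=spotter.cut_out('disc','top')
if r: 
  v,u=np.nonzero(r[0]['region']); print(u.min(),u.max(),v.min(),v.max())
```

```text
{'fx': 424.15139108325235, 'fy': 424.15139108325235, 'cx': 277.9634921072863, 'cy': 204.72898474388057, 'xyz': array([-0.07383213, -0.67427408,  0.64995308]), 'attitude': array([-0.44206853,  0.81037132, -0.34161212,  0.17656415])}
disc 0.88 [291.9, 231.7] [ 0.5409 -0.0988  0.02  ]
spokes 0.94 [285.5, 234.3] [ 0.5413 -0.0763  0.    ]
spice_jar 0.76 [292.9, 249.2] [ 0.4838 -0.1555  0.03  ]
253 344 178 267
```

View pics/crop.png

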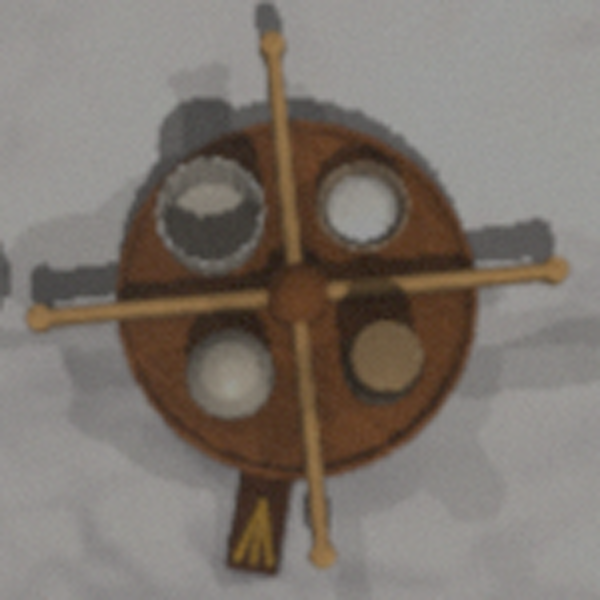

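View pics/scene.png

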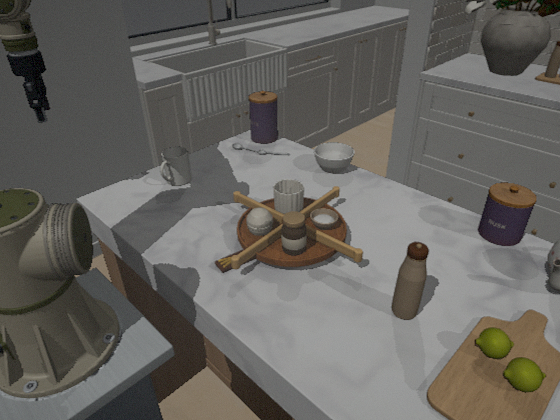

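Run:
```python
from h import *
c=cams.read_camera('top')
W=lambda u,v,z: onplane(c,((u-1.5)/4+225,(v-1.5)/4+148),z)[:2]
T=[W(273,43,.055),W(558,270,.055),W(321,553,.055),W(38,318,.055)]
ax=np.mean(T,0); print('axis',ax,'hub',W(299,293,.066))
A=lambda p:np.degrees(np.arctan2(*(p-ax)[::-1]))
for t in T: print('arm',t,A(t),np.linalg.norm(t-ax))
for n,p in dict(jar=W(387,356,.089),atip=W(264,500,.013),abase=W(253,563,.013),tend=W(252.5,569,.01)).items(): print(n,p,A(p),np.linalg.norm(p-ax))
im=c['pixels'][:,:,::-1]
# brass pixels
hsv=cv2.cvtColor(np.ascontiguousarray(im),cv2.COLOR_BGR2HSV)
m=(hsv[...,1]>120)&(hsv[...,2]>100)&(hsv[...,0]>18); m[:266]=0;m[295:]=0;m[:,:280]=0;m[:,298:]=0
v,u=np.nonzero(m); print(len(u)); 
if len(u): p=onplane(c,(u.mean(),v.mean()),.013)[:2];print('brass',p,A(p),np.linalg.norm(p-ax))
```

```text
axis [ 0.54235106 -0.09226106] hub [ 0.54069949 -0.0933356 ]
arm [ 0.73183849 -0.08037951] 3.5879559456407097 0.18985957743220402
arm [ 0.55391961 -0.28310299] -86.53106178114307 0.19119224554538825
arm [ 0.35437493 -0.10321662] -176.6644798244046 0.18829511161531043
arm [0.5292712  0.09765489] 93.93984246774082 0.19036582866993046
jar [ 0.49053543 -0.15336494] -130.29768827320976 0.08011581396264586
atip [ 0.39433293 -0.06387907] 169.1454705817767 0.15071464932678316
abase [ 0.34851255 -0.05442377] 168.95474768697176 0.1974969111407091
tend [ 0.34415141 -0.05392506] 169.05296660030666 0.20187310448312554
45
brass [ 0.36926532 -0.05847038] 168.95336607350023 0.17635329599579816
```

Emit:
jog_arm:
  increments:
    - [[-0.129, -0.112, 0, 0, 0, 0, 255], [-0.129, -0.112, 0, 0, 0, 0, 255], [-0.129, -0.112, 0, 0, 0, 0, 255], [-0.129, -0.112, 0, 0, 0, 0, 255], [-0.129, -0.112, 0, 0, 0, 0, 255], [-0.129, -0.112, 0, 0, 0, 0, 255], [-0.129, -0.112, 0, 0, 0, 0, 255], [-0.129, -0.112, 0, 0, 0, 0, 255], [-0.129, -0.112, 0, 0, 0, 0, 255], [-0.129, -0.112, 0, 0, 0, 0, 255], [-0.129, -0.112, 0, 0, 0, 0, 255], [-0.129, -0.112, 0, 0, 0, 0, 255], [-0.129, -0.112, 0, 0, 0, 0, 255], [-0.129, -0.112, 0, 0, 0, 0, 255], [-0.129, -0.112, 0, 0, 0, 0, 255], [-0.129, -0.112, 0, 0, 0, 0, 255], [-0.129, -0.112, 0, 0, 0, 0, 255], [-0.129, -0.112, 0, 0, 0, 0, 255], [-0.129, -0.112, 0, 0, 0, 0, 255], [-0.129, -0.112, 0, 0, 0, 0, 255]]

```text
clock: 2.9
tcp_pos: [0.591, -0.2616, 0.2313]
orientation: [0.0, 0.217, 0.976, 0.0]
wrist_force: [-0.2, 0.1, 0.3]
finger_gap: 0.0001
grip_force: 0.0
```

Emit:
jog_arm:
  increments:
    - [[0, 0, 0, 0, 0, -0.0317, 255], [0, 0, 0, 0, 0, -0.0317, 255], [0, 0, 0, 0, 0, -0.0317, 255], [0, 0, 0, 0, 0, -0.0317, 255], [0, 0, 0, 0, 0, -0.0317, 255], [0, 0, 0, 0, 0, 0, 255]]

```text
clock: 3.5
tcp_pos: [0.5906, -0.2599, 0.2312]
orientation: [-0.0, -0.03, 1.0, 0.0]
wrist_force: [-0.3, -0.2, 0.1]
finger_gap: 0.0003
grip_force: 0.0
```

Emit:
jog_arm:
  increments:
    - [[0, 0, 0.0955, 0, 0, 0, 255], [0, 0, 0.0955, 0, 0, 0, 255], [0, 0, 0.0955, 0, 0, 0, 255], [0, 0, 0.0955, 0, 0, 0, 255], [0, 0, 0.0955, 0, 0, 0, 255], [0, 0, 0.0955, 0, 0, 0, 255], [0, 0, 0.0955, 0, 0, 0, 255], [0, 0, 0.0955, 0, 0, 0, 255], [0, 0, 0, 0, 0, 0, 255]]

```text
clock: 4.4
tcp_pos: [0.588, -0.2583, 0.0366]
orientation: [-0.003, -0.029, 1.0, 0.002]
wrist_force: [-0.2, 0.4, -0.3]
finger_gap: -0.0001
grip_force: 0.0
```

Run:
```python
from h import *
c=cams.read_camera('top'); im=c['pixels'][:,:,::-1]
s=cams.read_camera('scene')
a=cv2.resize(im[148:298,225:375],(400,400)); b=cv2.resize(s['pixels'][150:300,200:400,::-1],(400,300))
o=np.zeros((400,800,3),np.uint8);o[:,:400]=a;o[:300,400:]=b;cv2.imwrite('pics/d1.png',o); print(env.get_state()['tcp_pos'])
```

```text
[ 0.59032915 -0.25964523  0.04026975]
```

View pics/d1.png

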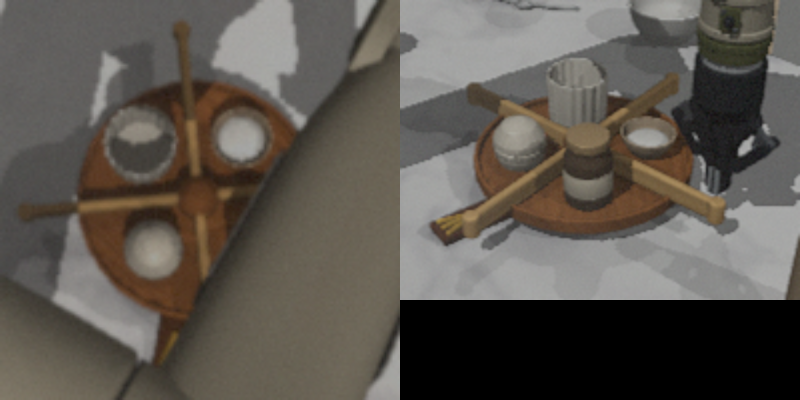

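Emit:
jog_arm:
  increments:
    - [[0.016, 0, 0, 0, 0, 0, 255], [0.016, 0, 0, 0, 0, 0, 255], [0.016, 0, 0, 0, 0, 0, 255], [0.016, 0, 0, 0, 0, 0, 255], [0, 0, 0, 0, 0, 0, 255], [0.0119, -0.0013, 0, 0, 0, 0.00556, 255], [0.0119, -0.0013, 0, 0, 0, 0.00556, 255], [0.0119, -0.0013, 0, 0, 0, 0.00556, 255], [0.0119, -0.0013, 0, 0, 0, 0.00556, 255]]

```text
clock: 5.4
tcp_pos: [0.5629, -0.2627, 0.0404]
orientation: [0.0, 0.006, 1.0, -0.0]
wrist_force: [1.4, -0.7, -0.1]
finger_gap: 0.0
grip_force: 0.7
```

```bash
cat > w.py <<'E'
from h import *
s=env.get_state(); ax=np.array([.5423,-.0923]); d=s['tcp_pos'][:2]-ax
x=rot(s['orientation'])[:,0]
print(s['clock'],s['tcp_pos'],'r',np.linalg.norm(d),'b',np.degrees(np.arctan2(d[1],d[0])),'xb',np.degrees(np.arctan2(x[1],x[0]))%360,'F',s['wrist_force'])
E
python3 w.py
```

```text
5.4 [ 0.5629403  -0.26265969  0.04043395] r 0.17160549247961698 b -83.09187658909737 xb 179.3647127672317 F [ 1.3599147  -0.65228393 -0.08810935]
```

Emit:
jog_arm:
  increments:
    - [[0.0119, -0.0013, 0, 0, 0, 0.00556, 255], [0.018, -0.002, 0, 0, 0, 0.00833, 255], [0.0238, -0.0026, 0, 0, 0, 0.0111, 255], [0.0238, -0.0026, 0, 0, 0, 0.0111, 255], [0.0238, -0.0026, 0, 0, 0, 0.0111, 255], [0.0238, -0.0026, 0, 0, 0, 0.0111, 255], [0.0238, -0.0026, 0, 0, 0, 0.0111, 255], [0.0238, -0.0026, 0, 0, 0, 0.0111, 255], [0.0238, -0.0026, 0, 0, 0, 0.0111, 255], [0.0238, -0.0026, 0, 0, 0, 0.0111, 255], [0.0238, -0.0026, 0, 0, 0, 0.0111, 255], [0.0238, -0.0026, 0, 0, 0, 0.0111, 255], [0.0238, -0.0026, 0, 0, 0, 0.0111, 255], [0.0238, -0.0026, 0, 0, 0, 0.0111, 255], [0.0238, -0.0026, 0, 0, 0, 0.0111, 255], [0.0238, -0.0026, 0, 0, 0, 0.0111, 255], [0.0238, -0.0026, 0, 0, 0, 0.0111, 255], [0.0238, -0.0026, 0, 0, 0, 0.0111, 255], [0.0178, -0.002, 0, 0, 0, 0.00833, 255], [0.0119, -0.0013, 0, 0, 0, 0.00556, 255]]

```text
clock: 7.4
tcp_pos: [0.4556, -0.2399, 0.0402]
orientation: [-0.0, 0.323, 0.947, 0.0]
wrist_force: [0.4, -1.1, -0.6]
finger_gap: -0.0002
grip_force: 0.8
```

```bash
python3 w.py
python3 - <<'E'
from h import *
c=cams.read_camera('top'); im=c['pixels'][:,:,::-1]
s=cams.read_camera('scene')
a=cv2.resize(im[148:298,225:375],(400,400)); b=cv2.resize(s['pixels'][150:300,200:400,::-1],(400,300))
o=np.zeros((400,800,3),np.uint8);o[:,:400]=a;o[:300,400:]=b;cv2.imwrite('pics/d2.png',o)
E
```

```text
7.4 [ 0.45561075 -0.2398735   0.04022574] r 0.1711518766245231 b -120.43129540421984 xb 142.37010767138293 F [ 0.40439428 -1.12967341 -0.5594313 ]
```

View pics/d2.png

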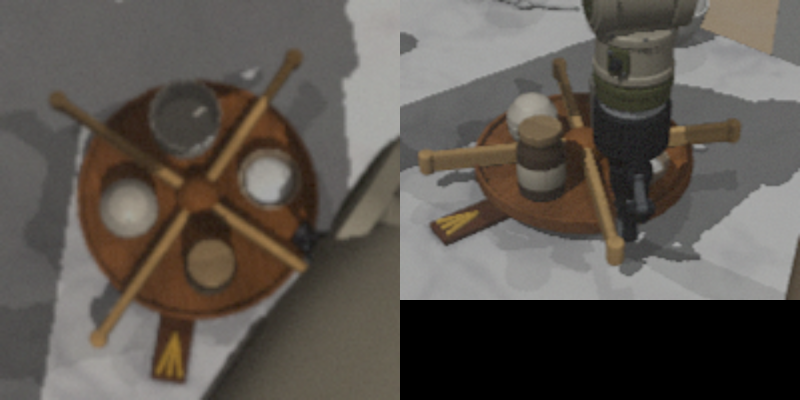

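```bash
cat > m.py <<'E'
from h import *
import sys
c=cams.read_camera('top'); ax=np.array([.5423,-.0923])
def ang(u,v,z,k): 
    p=onplane(c,((u+.5)/k-.5+225,(v+.5)/k-.5+148),z)[:2]-ax; return np.degrees(np.arctan2(p[1],p[0])),np.linalg.norm(p)
E
python3 - <<'E'
from m import *
k=400/150
for t in [(293,58),(58,100),(98,340)]: print(ang(*t,.055,k))
print('jar',ang(211,264,.089,k))
E
```

```text
(np.float64(-36.189926956704305), np.float64(0.18786448451992435))
(np.float64(53.75720820767263), np.float64(0.1886924852554414))
(np.float64(143.90428324844711), np.float64(0.19116627124070543))
jar (np.float64(-172.427952016931), np.float64(0.07959007837796309))
```

Emit:
jog_arm:
  increments:
    - [[0.0119, -0.0013, 0, 0, 0, 0.00556, 255], [0.0238, -0.0026, 0, 0, 0, 0.0111, 255], [0.0238, -0.0026, 0, 0, 0, 0.0111, 255], [0.0238, -0.0026, 0, 0, 0, 0.0111, 255], [0.0238, -0.0026, 0, 0, 0, 0.0111, 255], [0.0238, -0.0026, 0, 0, 0, 0.0111, 255], [0.0238, -0.0026, 0, 0, 0, 0.0111, 255], [0.0238, -0.0026, 0, 0, 0, 0.0111, 255], [0.0119, -0.0013, 0, 0, 0, 0.00556, 255], [0.0119, -0.0013, 0, 0, 0, 0.00556, 255], [0, 0, 0, 0, 0, 0, 255]]

```text
clock: 8.65
tcp_pos: [0.4164, -0.208, 0.0402]
orientation: [-0.0, 0.458, 0.889, 0.0]
wrist_force: [-0.4, -0.7, -0.0]
finger_gap: -0.0002
grip_force: 0.0
```

```bash
python3 w.py
python3 - <<'E'
from h import *
c=cams.read_camera('top'); im=c['pixels'][:,:,::-1]
cv2.imwrite('pics/d3.png',cv2.resize(im[148:298,225:375],(600,600),interpolation=cv2.INTER_CUBIC))
E
```

```text
8.65 [ 0.41637848 -0.20798877  0.04018143] r 0.17099743340183227 b -137.42515874128443 xb 125.47825750608605 F [-0.41021003 -0.70423747 -0.03538941]
```

View pics/d3.png

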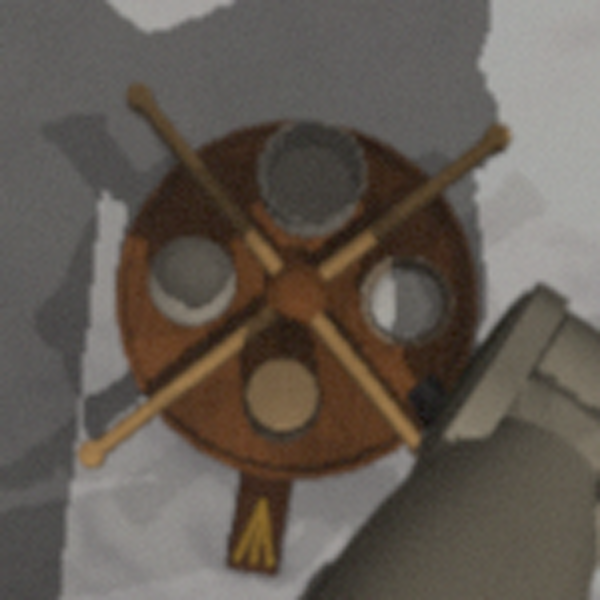

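Run:
```python
from m import *
for t in [(139,97),(498,137),(93,453)]: print(ang(*t,.055,4))
print('jar',ang(282,396,.089,4))
im=c['pixels'][148:298,225:375,::-1]
big=cv2.resize(im,(600,600),interpolation=cv2.INTER_CUBIC); g=cv2.GaussianBlur(big,(0,0),3).astype(float)
ref=g[396,282]; m=(np.linalg.norm(g-ref,axis=2)<30).astype(np.uint8)
n,l,st,ce=cv2.connectedComponentsWithStats(m); i=l[396,282]; print(st[i],ce[i],ang(*ce[i],.089,4))
r=spotter.landmark_of('spice_jar','top')[0]; p=onplane(c,r['uv'],.03)[:2]-ax; print(r['conf'],np.degrees(np.arctan2(p[1],p[0])),np.linalg.norm(p))
```

```text
(np.float64(36.79883327039319), np.float64(0.18864295009862883))
(np.float64(-53.54469033241365), np.float64(0.18919354696445706))
(np.float64(126.67366527516559), np.float64(0.18833027378379683))
jar (np.float64(169.8424697022066), np.float64(0.07929625438799952))
[ 249  363   66   67 3458] [281.97917872 395.764893  ] (np.float64(169.81444392866223), np.float64(0.07913416017517455))
0.79 170.52455277755868 0.08502484998126146
```

Emit:
jog_arm:
  increments:
    - [[-0.04, 0, 0, 0, 0, 0, 255], [-0.08, 0, 0, 0, 0, 0, 255], [-0.1, 0, 0, 0, 0, 0, 255], [0, 0, 0, 0, 0, 0, 255]]

```text
clock: 9.2
tcp_pos: [0.4516, -0.2568, 0.0407]
orientation: [0.002, 0.459, 0.889, -0.001]
wrist_force: [0.2, 0.4, 0.2]
finger_gap: -0.0
grip_force: 0.0
```

```bash
python3 w.py
python3 - <<'E'
from m import *
def lid(im,u,v):
    big=cv2.resize(im[148:298,225:375],(600,600),interpolation=cv2.INTER_CUBIC); g=cv2.GaussianBlur(big,(0,0),3).astype(float)
    m=(np.linalg.norm(g-g[v,u],axis=2)<30).astype(np.uint8)
    n,l,st,ce=cv2.connectedComponentsWithStats(m); i=l[v,u]; print(st[i],ce[i],ang(*ce[i],.089,4))
lid(cv2.imread('pics/top.png'),387,356); lid(c['pixels'][:,:,::-1],282,396)
s=cams.read_camera('scene'); im=s['pixels'][:,:,::-1]
cr=cv2.resize(im[170:270,220:370],(750,500),interpolation=cv2.INTER_CUBIC)
cv2.imwrite('pics/d4.png',cr)
E
```

```text
9.2 [ 0.4516189  -0.25679757  0.04073537] r 0.18783639995413648 b -118.866236843591 xb 125.41416674710534 F [0.24264188 0.38785265 0.23885543]
[ 354  323   70   68 3653] [387.93512182 356.55105393] (np.float64(-130.2141551804719), np.float64(0.08080908227791485))
[ 249  363   66   67 3427] [281.67405894 394.99212139] (np.float64(169.60131224700078), np.float64(0.07862692677534464))
```

View pics/d4.png

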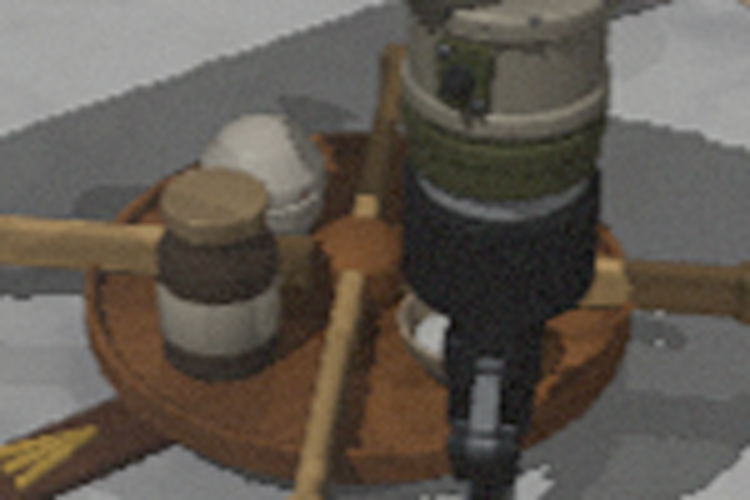

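Run:
```python
from h import *
s=cams.read_camera('scene')
W=lambda u,v,z: onplane(s,((u+.5)/5-.5+220,(v+.5)/5-.5+170),z)[:2]
L=W(214,195,.089);H=W(360,243,.066);A=W(95,430,.013)
ax=np.array([.5423,-.0923])
B=lambda a,b:np.degrees(np.arctan2(*(a-b)[::-1]))
print(L,H,A,'jar/hub',B(L,H),'jar/ax',B(L,ax),'arrow/hub',B(A,H),'arrow/ax',B(A,ax), np.linalg.norm(L-ax),np.linalg.norm(L-H))
```

```text
[ 0.49205195 -0.04789128] [ 0.53486154 -0.10334984] [ 0.39486766 -0.06600351] jar/hub 127.66528304471211 jar/ax 138.53007552226035 arrow/hub 165.06299406991175 arrow/ax 169.88689610640085 0.06705968592000577 0.07005935680699031
```

Run:
```python
from m import *
s=cams.read_camera('scene')
p=np.array([np.cos(np.radians(169.7)),np.sin(np.radians(169.7))])*.079+ax
for z in (0.03,.089,.075): 
  q=proj(s,[*p,z]); print(z,[(q[0]-220)*5,(q[1]-170)*5])
for n,P in dict(hub=[*ax,.066],arrow=[.3943,-.0639,.013]).items():
  q=proj(s,P); print(n,[(q[0]-220)*5,(q[1]-170)*5])
  q=proj(c,P); print([(q[0]-225)*4,(q[1]-148)*4])
```

```text
0.03 [np.float64(218.30850727572766), np.float64(343.4470760163332)]
0.089 [np.float64(213.92234336365078), np.float64(242.01117477159855)]
0.075 [np.float64(214.9890944736913), np.float64(266.68121958065143)]
hub [np.float64(351.9032832008645), np.float64(225.62282796878833)]
[np.float64(295.9989894607845), np.float64(289.356704300017)]
arrow [np.float64(89.11763160501394), np.float64(426.5501173938887)]
[np.float64(262.5295646094828), np.float64(498.5440415793662)]
```

Run:
```python
from m import *
print(ang(387.9,356.5,.119,4),ang(211,264,.119,400/150),ang(281.8,395.4,.119,4))
s=cams.read_camera('scene')
p=onplane(s,(214.5/5-.5+220,195.5/5-.5+170),.119)[:2]-ax; print(np.degrees(np.arctan2(p[1],p[0])),np.linalg.norm(p))
```

```text
(np.float64(-133.03682325970712), np.float64(0.08125167554021431)) (np.float64(-173.42546622823295), np.float64(0.08211732909882434)) (np.float64(169.68903618751688), np.float64(0.08165594287739353))
172.2833001331015 0.08124753437371734
```

Emit:
jog_arm:
  increments:
    - [[0.1, 0, 0, 0, 0, 0, 255], [0.08, 0, 0, 0, 0, 0, 255], [0.02, 0, 0, 0, 0, 0, 255], [0.02, 0, 0, 0, 0, 0, 255], [0, 0, 0, 0, 0, 0, 255], [0.006, -0.0006, 0, 0, 0, 0.0028, 255], [0.006, -0.0006, 0, 0, 0, 0.0028, 255], [0, 0, 0, 0, 0, 0, 255], [0, 0, 0, 0, 0, 0, 255]]

```text
clock: 10.45
tcp_pos: [0.4154, -0.2067, 0.0405]
orientation: [0.001, 0.466, 0.885, -0.0]
wrist_force: [1.1, -1.0, 1.4]
finger_gap: 0.0003
grip_force: 0.7
```

```bash
python3 w.py
```

```text
10.45 [ 0.41541197 -0.2066857   0.04050705] r 0.17083518528986869 b -137.9663000558738 xb 124.46515490104058 F [ 1.07487138 -1.04624653  1.39721579]
```

Emit:
jog_arm:
  increments:
    - [[-0.04, 0, 0, 0, 0, 0, 255], [-0.08, 0, 0, 0, 0, 0, 255], [-0.1, 0, 0, 0, 0, 0, 255], [0, 0, -0.1, 0, 0, 0, 255], [0, 0, -0.15, 0, 0, 0, 255], [0, 0, -0.15, 0, 0, 0, 255], [0, 0, -0.15, 0, 0, 0, 255], [-0.15, 0, 0, 0, 0, 0, 255], [-0.15, 0, 0, 0, 0, 0, 255], [0, 0, 0, 0, 0, 0, 255]]

```text
clock: 11.45
tcp_pos: [0.4907, -0.3173, 0.1772]
orientation: [0.001, 0.467, 0.884, -0.0]
wrist_force: [-0.8, 1.3, -0.3]
finger_gap: -0.0004
grip_force: 0.0
```

```bash
python3 w.py
python3 - <<'E'
from m import *
im=c['pixels'][:,:,::-1]
cv2.imwrite('pics/d5.png',cv2.resize(im[148:298,225:375],(600,600),interpolation=cv2.INTER_CUBIC))
E
```

```text
11.45 [ 0.49069132 -0.31732602  0.17718114] r 0.23086828432890977 b -102.91713713601948 xb 124.37012563916947 F [-0.8231131   1.28005025 -0.30923981]
```

View pics/d5.png

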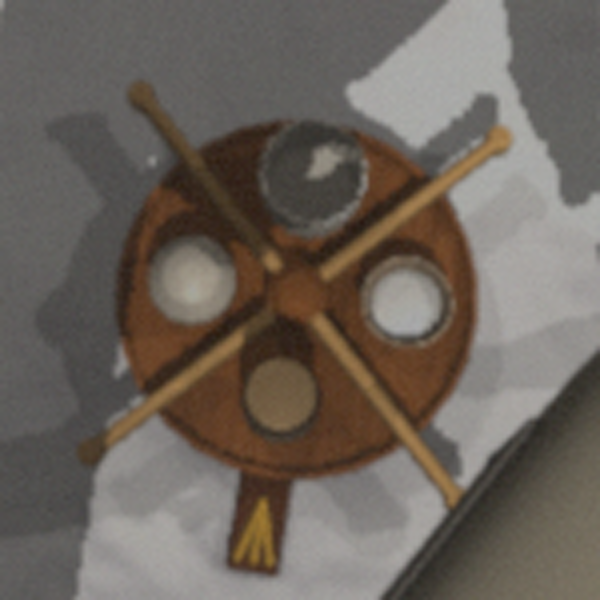

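Run:
```python
from m import *
for t in [(141,94),(499,140),(90,451)]: print(ang(*t,.055,4))
im=c['pixels'][148:298,225:375,::-1]
g=cv2.GaussianBlur(cv2.resize(im,(600,600),interpolation=cv2.INTER_CUBIC),(0,0),3).astype(float)
m=(np.linalg.norm(g-g[396,282],axis=2)<30).astype(np.uint8)
n,l,st,ce=cv2.connectedComponentsWithStats(m); i=l[396,282]; print(st[i],ce[i],ang(*ce[i],.119,4))
```

```text
(np.float64(36.01882060187126), np.float64(0.18954820737693712))
(np.float64(-54.218584441522864), np.float64(0.18834347133502422))
(np.float64(125.92121234488745), np.float64(0.189176632065247))
[ 247  361   67   70 3662] [280.21135991 395.28372474] (np.float64(168.9231963270234), np.float64(0.08175031229151297))
```

```bash
python3 -c "
from workcell import ticket
print(ticket.hand_in())"
```

```text
the job is handed in; nothing more can be done
None
```

The spice jar now stands in line with the brass pointer: the last top view puts its bearing at 168.9° against 169.0° for the pointer. I turned the lazy Susan about 60° clockwise by pushing one wooden arm, moved the gripper clear and handed the job in.

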